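Tip spent battery cells through the spring flap of the collection box and nest the pan

TASK

Pick up the blue pan by its handle and empty its three spent battery cells into the green collection box, pushing the yellow spring flap down with the pan's rim as you tip, never with the fingers. Let the flap spring shut, then nest the empty blue pan level inside the aluminium pan where that stands, its handle turned well clear of the handle below, let go, and leave the other things on the bench alone.

Things in the scene. Friction and masses are not known exactly. Their poses are not given: they have to be found in the camera images.
- hopper: green steel battery box, 200 x 200 x 140 mm high, fixed, 4 mm walls. Origin: centre of underside, z up; its +x points roughly away from the robot. Top is flat: the +x half (x 4 to 94 mm, y within 84 mm) is a yellow spring flap, flush when shut; the -x half is closed steel, hollow below; a 30 mm high backstop stands between them (x -4 to 0). Outer face of the +x wall at x = 100 mm
- flap_hinge (a point): middle of the flap's hinge line (along the box's y), on the box's top, just inside its +x wall. Pushed down from this side the flap becomes a slope that leads down into the box
- flap_edge (a point): middle of the flap's free edge, 90 mm from the hinge towards the box's -x; it swings down into the box
- flap (a joint): flap angle, rad: 0 shut and level, grows as it is pushed down inside, stop at 1.1. A spring shuts it: about 0.1 N m at 0, 0.14 N m at 0.6 rad (2 to 3 N when pressed 50 mm from the hinge). The cells' weight does not open it
- pan: blue pan, orange handle, on the table with the three cells in it at the start: flared round pan, wall 3 mm, floor 7 mm thick, rim 75 mm outer radius at 30 mm height, flat foot 33 mm radius, walls about 36 deg from level. Handle along its +x: flat tang to 102 mm from the axis, then a round bar. Origin: centre of underside, z up. 160 to 250 g
- pan_grip (a point): on the axis of the blue pan's handle bar, 125 mm from the pan's axis, 45 mm above its underside. The bar is round, rubber-sleeved, 14 mm thick, and climbs straight from 105 mm out, 36 mm up, to 205 mm out, 77 mm up; it can be pinched from above at any lean about its length
- spare: bare aluminium pan, black handle, empty, on the table, same shape: flared round pan, wall 3 mm, floor 7 mm thick, rim 75 mm outer radius at 30 mm height, flat foot 33 mm radius, walls about 36 deg from level. Handle along its +x: flat tang to 102 mm from the axis, then a round bar. Origin: centre of underside, z up. Smooth (friction 0.3). A like pan nested in it stands 7 mm higher
- spare_grip (a point): on the axis of the aluminium pan's handle bar, 125 mm from its axis, 45 mm up (same bar as the blue one). A nested pan's handle straight above it would strike it: turn it well away (more than 35 deg)
- cell0_center (a point): middle of a stubby spent battery cell (black with a copper band), cylinder 17 mm dia x 34 mm, 17 g, smooth: it slides on a slope of about 20 deg and rolls on about 10 deg; lies on the floor of the blue pan at the start
- cell1_center (a point): middle of a stubby spent battery cell (black with a copper band), cylinder 17 mm dia x 34 mm, 17 g, smooth: it slides on a slope of about 20 deg and rolls on about 10 deg; lies on the floor of the blue pan at the start
- cell2_center (a point): middle of a stubby spent battery cell (black with a copper band), cylinder 17 mm dia x 34 mm, 17 g, smooth: it slides on a slope of about 20 deg and rolls on about 10 deg; lies on the floor of the blue pan at the start
- jar: bystander: glass storage jar, 72 dia x 110 high, brass lid. Origin: underside
- candle: bystander: orange candle, 84 dia x 85 high. Origin: underside
- torch: bystander: black torch lying down, 145 long, 40 high. Origin: underside
- carton: bystander: yellow carton, 60 x 100 x 40 high. Origin: underside
- driver: bystander: screwdriver lying down. Origin: underside
- spray: bystander: spray can, 52 dia x 170 high. Origin: underside
- tin: bystander: open steel tin, 72 dia x 50 high. Origin: underside

How it is judged (in metres and radians):
On the way, in this order (a step that is already met when the one before it is completed fails the run):
1. the pan, pressing on the box, holds the flap open by more than 0.15 rad (value of joint flap above 0.15 rad and contact force between pan and hopper above 0.3 N), for 0.1 s.
2. all three cells are inside the box (x of cell0_center in the frame of hopper between -0.1 and 0.1 m and y of cell0_center in the frame of hopper between -0.1 and 0.1 m and z of cell0_center in the frame of hopper between 0 and 0.09 m and x of cell1_center in the frame of hopper between -0.1 and 0.1 m and y of cell1_center in the frame of hopper between -0.1 and 0.1 m and z of cell1_center in the frame of hopper between 0 and 0.09 m and x of cell2_center in the frame of hopper between -0.1 and 0.1 m and y of cell2_center in the frame of hopper between -0.1 and 0.1 m and z of cell2_center in the frame of hopper between 0 and 0.09 m), for 0.2 s.
At the end, for the whole second after the job is handed in: All three cells are in the box under the flap, flap shut (under 0.08 rad); the blue pan rests nested in the aluminium one: axes within 10 mm, 3 to 12 mm above it, level with it to 0.08 rad, grip points over 60 mm apart, at rest; the aluminium pan upright, within 60 mm of its start (all of step 2 and value of joint flap below 0.08 rad and horizontal distance between pan and spare below 0.01 m and z of pan in the frame of spare between 0.003 and 0.012 m and angle between the z axis of pan and the z axis of spare, either way round below 0.08 rad and angle between pan's own z axis and vertical below 0.12 rad and angle between spare's own z axis and vertical below 0.1 rad and distance between pan_grip and spare_grip above 0.06 m and distance of spare from where it was at the start of the episode below 0.06 m and linear speed of pan below 0.03 m/s); the robot touches nothing.
It fails at once if the fingers press on the box or its flap (more than 3 N) (contact force between the fingers and hopper above 3 N).
It fails at once if a bystander is moved by more than 30 mm (distance of any of jar, candle, torch, carton, driver, spray, tin from where it was at the start of the episode above 0.03 m).
It also fails if it takes over 64 s, if anything falls off the work surface, if the arm or the gripper's body presses on something with over 40 N, if the wrist force passes 120 N, or if a joint passes its speed limit or range.

ROBOT

A 6-joint arm with a two-finger parallel gripper is mounted at the origin on the work surface. World frame = base frame: x ahead of the robot, y to its left, z up, the work surface at z = 0. Lengths are in mm, angles in rad, forces in N, time in s.
With the tool pointing down it reaches from about 350 to 775 mm from the base axis. Payload 7.3 kg.
Tool frame: the origin (TCP) lies at the very end of the fingers, on their centre line; the grasp point (between the pads) lies 19 mm behind it; z points along the fingers, y is the line along which they close (so a half turn about z gives the same grasp; the last joint's range is limited). The gripper opens to 92 mm and grips with 3 to 60 N. Pads are 19 mm wide; open, the fingers measure 130 mm over their backs; the gripper's body (75 mm by 190 mm) begins 47 mm behind the grasp point.
Start: joints at [0.993, 0.342, 1.524, -0, 1.275, -0.146], TCP at [219.704, 476.838, 226.741] pointing down, gripper open.
Joint ranges: [-2.53, 2.53], [-0.77, 2.02], [0.04, 2.7], [-1, 4.14], [0.28, 2.66], [-3.11, 3.11]. Speed limits (rad/s): [2.57, 2.57, 3.14, 3.14, 3.14, 3.14].

INTERFACE

Orientations are given as a rotation vector (axis times angle).
In Python, from plant import env, viewer, readout gives the robot as it stands (env), with the cameras (viewer) and the readings (readout).
- The arm moves only by the tool inch_along, called after "Emit:" by a JSON object that holds its "method" and its "body", one argument or row to a line. Schema: {"type":"object","properties":{"ticks":{"type":"array","items":{"type":"array","items":{"type":"number"},"minItems":5,"maxItems":5},"minItems":1,"maxItems":8},"clamp_n":{"type":"number"},"only":{"type":"string"},"quiet":{"type":"boolean"},"lines":{"type":"string"}},"required":["ticks"],"additionalProperties":false}. ticks is a list of rows, 1 to 8 of them, each of 5 numbers: dx, dy, dz in parts of the range, where 1.0 means 500 mm, then a turn about the tool's z in shares of 4 rad (1.0 is 4 rad), then the opening from 0.0 (shut) to 1.0 (fully open); each row shifts and turns the commanded pose from where the row before left it, along the tool's axes as they then stand; what a row does not reach is not made up. A row lasts 1/10 s, in which the tool goes at most 50 mm and 0.15 rad, less where a joint would pass 70% of its speed; a pose out of reach is approached as far as the arm can. The fingers move at their own pace and stop on an object; clamp_n is the grip in N (left out, the last holds). Time passes only in rows, so rows that do not move let the fingers close. The tool returns the time, the measured TCP pose, the force, the opening and the grip force at its end. only (a regular expression) keeps the lines of the reply that match it, lines (a string "A,B") keeps lines A to B, and quiet returns only ok. No shift or turn number may pass 1 either way. Input that does not fit is refused with a message, and nothing moves.
- readout.state(): the state, without advancing time (a new reading comes with each control period).
- viewer.snapshot(name): name is "scene" or "top" or "wrist"; returns a dict with "pixels" (384x512x3 uint8, blue, green, red), "fx", "fy", "cx", "cy" (pixels), "k1" (the pictures are not rectified: a ray, as slopes to the right and down, at radius r is drawn at 1 + k1 r^2 times it, then the intrinsics apply), "rvec" (rotation vector, rad) and "tvec" (3), from world to camera coordinates, as OpenCV has them. Camera axes: x right, y down, z forward; pixel columns grow to the right and rows downward; lengths in mm; the calibration is good to about 2 mm. A picture is of the moment at which its call begins. There is no depth.
- env.hand_in(): hands the job in; it is judged then, once.
The state is a dict: "t": time; "q": joint angles; "joint_vel": joint speeds; "tau": joint torques, N m; "ee_pos": TCP position; "ee_rot": TCP orientation; "ft_force": force on the tool from outside, world axes, zero at the start; "ft_torque": the same for the moment, N m; "width": opening from 0.0 (shut) to 1.0 (fully open); "grasp_force": force on a finger pad.
Only numpy, scipy, OpenCV 4.12 (cv2) and the standard library are available. Lean on these libraries where they do the work, as an engineer would, in place of code of your own. Each camera call takes 0.05 s, during which the arm holds its last target. There are 200 camera calls.

## Working session

There is one attempt and no reset: what is moved stays moved. The work goes in short steps, Python scripts to look and compute and a tool call to move; the robot and the scene stay as the last step left them, time stands still between calls to the robot, and variables do not carry over. Pictures are saved under pics/ and viewed, at most 10 in all, crops included, and the job is handed in when it is done.

```bash
ls; mkdir -p pics
```

Run:
```python
from plant import env, viewer, readout
import cv2
s=readout.state();print(s['t'],s['ee_pos'],s['ee_rot'],s['width'])
for n in('scene','top'):
    c=viewer.snapshot(n);cv2.imwrite(f'pics/{n}0.png',c['pixels']);print(n,{k:c[k] for k in c if k!='pixels'})
```

```text
pics
plant.py
0.0 [219.47134156 476.47333059 226.02871118] [-6.72871454e-01 -3.06813051e+00  2.30465256e-03] 1.0013527444339836
scene {'fx': 366.47222040495717, 'fy': 366.47222040495717, 'cx': 252.1685960337239, 'cy': 188.44473699655802, 'k1': -0.015905558010230796, 'rvec': array([ 2.36768572,  0.83575545, -0.28398328]), 'tvec': array([-447.12495228, -186.23723612, 1330.88121297])}
top {'fx': 415.02975136542756, 'fy': 415.02975136542756, 'cx': 258.81827989157443, 'cy': 193.9874808435313, 'k1': 0.0339019893953166, 'rvec': array([ 2.12512861, -2.14403102,  0.21866937]), 'tvec': array([  30.32902338,  553.59281574, 1195.65534127])}
```

View pics/scene0.png

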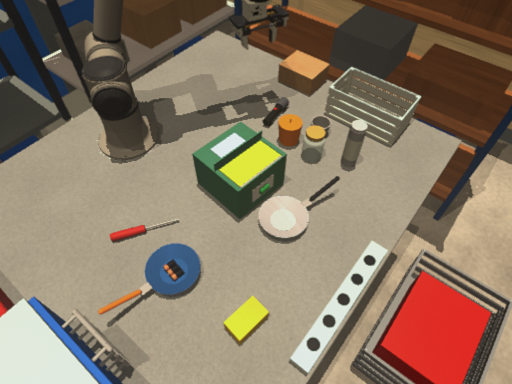

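View pics/top0.png

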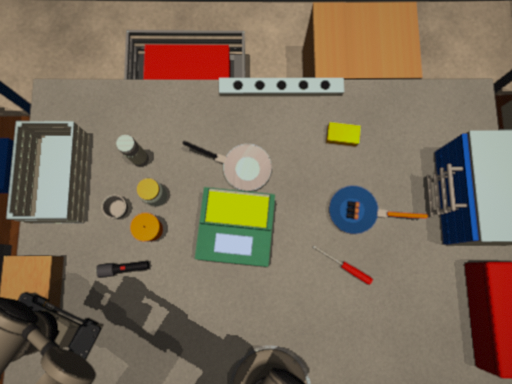

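Create h.py:
```python
import numpy as np,cv2
from scipy.spatial.transform import Rotation as R
def cam(c):
    return np.array([[c['fx'],0,c['cx']],[0,c['fy'],c['cy']],[0,0,1]]),np.array([c['k1'],0,0,0,0.])
def ray(c,uv):
    K,d=cam(c);n=cv2.undistortPoints(np.float64(uv).reshape(-1,1,2),K,d).reshape(-1,2)
    Rm=cv2.Rodrigues(c['rvec'])[0]
    D=np.c_[n,np.ones(len(n))]@Rm; return -Rm.T@np.ravel(c['tvec']),D/np.linalg.norm(D,axis=1)[:,None]
def plane(c,uv,z):
    o,D=ray(c,uv);return o+D*((z-o[2])/D[:,2])[:,None]
def tri(cs,uvs):
    A=np.zeros((3,3));b=np.zeros(3)
    for c,uv in zip(cs,uvs):
        o,D=ray(c,uv);P=np.eye(3)-np.outer(D[0],D[0]);A+=P;b+=P@o
    return np.linalg.solve(A,b)
def proj(c,p):
    K,d=cam(c);return cv2.projectPoints(np.float64(p).reshape(-1,1,3),c['rvec'],c['tvec'],K,d)[0].reshape(-1,2)
def blob(c,lo,hi,roi):
    """largest blob's contour in HSV range within roi x0,y0,x1,y1"""
    m=cv2.inRange(cv2.cvtColor(c['pixels'],cv2.COLOR_BGR2HSV),lo,hi);k=np.zeros_like(m)
    x0,y0,x1,y1=roi;k[y0:y1,x0:x1]=m[y0:y1,x0:x1]
    cs=cv2.findContours(k,cv2.RETR_EXTERNAL,cv2.CHAIN_APPROX_NONE)[0]
    return max(cs,key=cv2.contourArea)[:,0].astype(float)
```

Run:
```python
from plant import env, viewer, readout
from h import *
S,T=viewer.snapshot('scene'),viewer.snapshot('top')
np.set_printoptions(precision=1,suppress=True)
# blue pan
from scipy.optimize import least_squares
def rimfit(c,ct,z):
    P=plane(c,cv2.convexHull(ct.astype(np.float32))[:,0],z)[:,:2]
    f=least_squares(lambda q:np.hypot(*(P-q[:2]).T)-q[2],[*P.mean(0),75],loss='soft_l1')
    return f.x,np.abs(f.fun).max()
B=(np.array([100,100,30]),np.array([125,255,255]))
bt=blob(T,*B,(310,170,400,250));bs=blob(S,*B,(130,230,215,310))
for z in(0,30,60):print('blue',z,rimfit(T,bt,z),rimfit(S,bs,z))
O=(np.array([5,150,80]),np.array([20,255,255]))
ot=blob(T,*O,(375,200,432,225));os_=blob(S,*O,(90,270,155,320))
# handle ends
def ends(ct):
    m=ct.mean(0);v=np.linalg.svd(ct-m)[2][0] if len(ct)<3000 else 0
    t=(ct-m)@v;return [ct[t<t.min()+1.5].mean(0),ct[t>t.max()-1.5].mean(0)]
et,es=ends(ot),ends(os_);print(et,es)
et.sort(key=lambda p:p[0]);es.sort(key=lambda p:-p[0])
for a,b in zip(et,es):print('handle end',tri([T,S],[a,b]))
Y=(np.array([25,150,120]),np.array([35,255,255]))
for c,roi in((T,(190,180,285,235)),(S,(200,120,300,200))):
    ct=blob(c,*Y,roi);bx=cv2.approxPolyDP(ct.astype(np.float32),6,True)[:,0]
    print('flap px',bx.tolist());print(plane(c,bx,140))
for c,roi in((T,(185,180,285,275)),(S,(185,115,295,220))):
    ct=blob(c,(50,60,20),(85,255,255),roi);print('green',cv2.approxPolyDP(ct.astype(np.float32),4,True)[:,0].tolist())
for n,c,x0,y0,x1,y1 in(('t',T,170,110,290,275),('s',S,190,110,350,250)):
    cv2.imwrite(f'pics/crop_{n}.png',cv2.resize(c['pixels'][y0:y1,x0:x1],None,fx=4.5 if n=='s' else 3.6,fy=4 if n=='s' else 3.6,interpolation=cv2.INTER_CUBIC))
```

```text
blue 0 (array([ 513.3, -269.1,   74.5]), np.float64(1.2538915700495323)) (array([ 496.1, -257.4,   75.5]), np.float64(1.4056137559583703))
blue 30 (array([ 508.9, -261.5,   72.7]), np.float64(1.2237702740933543)) (array([ 510.5, -264. ,   73.1]), np.float64(1.3582625096132972))
blue 60 (array([ 504.5, -254. ,   71. ]), np.float64(1.193675003354869)) (array([ 524.9, -270.6,   70.7]), np.float64(1.3110417933890943))
[array([387.5, 213.5]), array([426.7, 215.5])] [array([139.8, 291.2]), array([ 99. , 311.8])]
handle end [ 494.6 -364.    32.4]
handle end [ 481.4 -463.3   77.6]
flap px [[209.0, 191.0], [206.0, 221.0], [266.0, 226.0], [268.0, 197.0]]
[[546.7 165.8 140. ]
 [463.  173.  140. ]
 [447.8   8.6 140. ]
 [528.6   1.9 140. ]]
flap px [[280.0, 155.0], [260.0, 140.0], [219.0, 169.0], [240.0, 185.0]]
[[548.6 163.8 140. ]
 [463.8 175.7 140. ]
 [444.2   9.6 140. ]
 [528.9   2.8 140. ]]
green [[205.0, 187.0], [195.0, 258.0], [267.0, 266.0], [274.0, 195.0], [270.0, 194.0], [265.0, 229.0], [204.0, 221.0]]
green [[241.0, 122.0], [193.0, 153.0], [199.0, 183.0], [238.0, 217.0], [264.0, 196.0], [252.0, 203.0], [247.0, 185.0], [255.0, 185.0], [251.0, 182.0], [285.0, 155.0], [263.0, 137.0], [253.0, 139.0], [260.0, 131.0]]
```

View pics/crop_t.png

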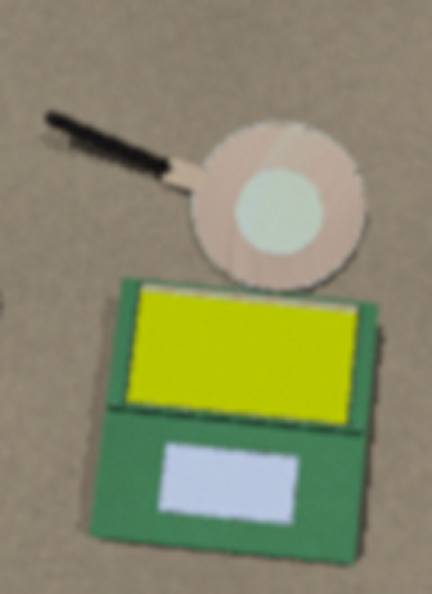

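View pics/crop_s.png

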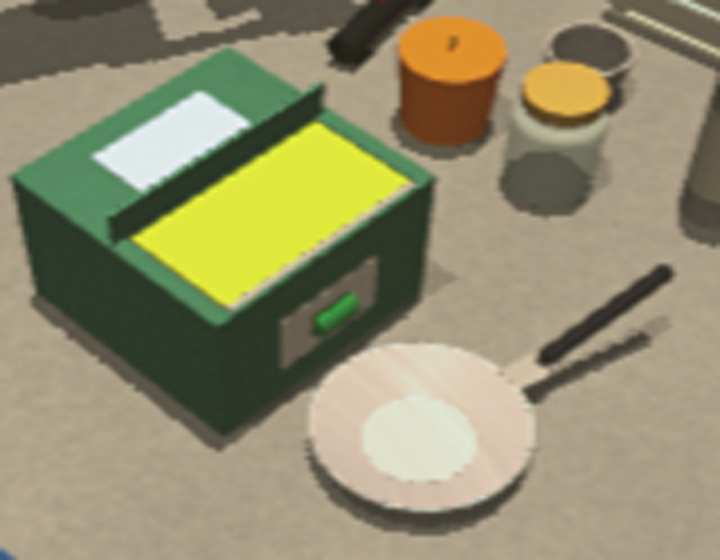

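Top view: the blue pan is at about (353,209) with its handle end at (427,215). The aluminium pan is at (247,167) with its handle going up-left to (185,143), and the flap is centred at (237,208). The cabinet's grey handle near (430,195) is close to the blue pan's handle end. Next I'll fit the box and the spare pan, and check that clearance.

Run:
```python
from plant import env, viewer, readout
from h import *
from scipy.optimize import least_squares
np.set_printoptions(precision=1,suppress=True)
S,T=viewer.snapshot('scene'),viewer.snapshot('top')
Y=(np.array([25,150,120]),np.array([35,255,255]))
# box top outer corners: px from green contours (crop-read), z=140
for nm,c,px in(('T',T,[[205,187],[274.5,194.5],[268.5,266],[195,258.5]]),('S',S,[[286,155],[239,191],[193,154],[241,122]])):
    P=plane(c,px,140);print(nm,P[:,:2].tolist(),P.mean(0))
# flap backstop etc consistency: box pose from yellow corners
def box(q,x,y,z):
    c,s=np.cos(q[2]),np.sin(q[2]);return np.c_[q[0]+c*x-s*y,q[1]+s*x+c*y,np.full(len(x),z)]
# spare rim: skin-ish vs bench hard; rim px extremes from crops
t=np.array([[170+190/3.6,110+205/3.6],[170+367/3.6,110+205/3.6],[170+278/3.6,110+291/3.6],[170+285/3.6,110+120/3.6],[170+215/3.6,110+145/3.6],[170+340/3.6,110+265/3.6]])
s=np.array([[190+309/4.5,110+425/4],[190+536/4.5,110+430/4],[190+420/4.5,110+343/4],[190+420/4.5,110+511/4],[190+340/4.5,110+365/4],[190+490/4.5,110+497/4]])
for z in(20,30,40):
  for c,p in((T,t),(S,s)):
    P=plane(c,p,z)[:,:2];f=least_squares(lambda q:np.hypot(*(P-q[:2]).T)-q[2],[*P.mean(0),75]);print(z,f.x,np.abs(f.fun).max())
print('spare floor',tri([T,S],[[170+279/3.6,110+212/3.6],[190+419/4.5,110+438/4]]))
print('spare handle in',tri([T,S],[[170+165/3.6,110+168/3.6],[190+545/4.5,110+355/4]]))
print('spare handle end',tri([T,S],[[170+48/3.6,110+118/3.6],[190+668/4.5,110+272/4]]))
a=cv2.resize(T['pixels'][150:260,380:480],(400,440),interpolation=cv2.INTER_CUBIC)
b=cv2.resize(S['pixels'][274:384,40:140],(400,440),interpolation=cv2.INTER_CUBIC)
cv2.imwrite('pics/cab.png',np.hstack([a,b]))
```

```text
T [[558.0962365168634, 177.01110502591263], [535.5089293191843, -16.28847533348079], [339.66384038004975, 3.389502172893657], [361.7478939275079, 201.19240573522768]] [448.8  91.3 140. ]
S [[562.4475700121191, 175.00542684520707], [540.1667469901398, -14.906981032439717], [344.56017413288316, 4.638229871231829], [366.33526002505073, 201.09329160198757]] [453.4  91.5 140. ]
20 [646.2  59.7  76.2] 0.6799058578718444
20 [643.9  65.   75.4] 0.5225536204228689
30 [643.6  59.7  75.6] 0.6744915910373521
30 [647.2  59.3  74.6] 0.5168934963542
40 [641.1  59.6  75. ] 0.6690773227175555
40 [650.6  53.6  73.8] 0.511233367290373
spare floor [644.1  60.4   5. ]
spare handle in [676.2 157.8  35. ]
spare handle end [709.4 252.1  70.8]
```

View pics/cab.png

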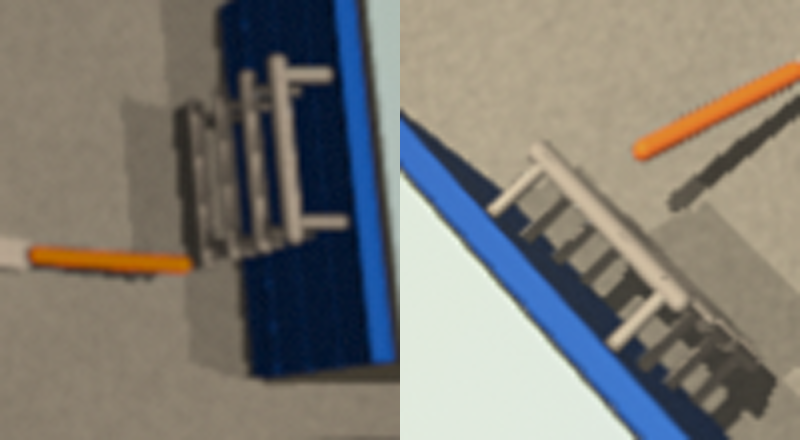

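Cabinet crop: the stacked bar handles' top bar runs (449,166)-(454,210) in the top view and (75,311)-(110,349) in the scene view. The orange handle end is at (427,216) top and (99,312) scene.

Run:
```python
from plant import env, viewer, readout
from h import *
np.set_printoptions(precision=1,suppress=True)
S,T=viewer.snapshot('scene'),viewer.snapshot('top')
a=[[449,165.5],[454,209.5]];b=[[75,311.5],[110,349]]
for i in(0,1):
  for j in(0,1):
    p=tri([T,S],[a[i],b[j]]);print(i,j,p,proj(T,p)-a[i])
```

```bash
sed -i 's/^$//' h.py
```

```text
0 0 [ 570.8 -468.9  277. ] [[10.8  3.7]]
0 1 [ 608.5 -496.6  168. ] [[-0.2 -0.1]]
1 0 [ 487.1 -497.6  166.3] [[-0.9 -0.4]]
1 1 [ 524.9 -530.2   37.9] [[-11.8  -6.6]]
```

The manual's scale: shifts go in shares of 500 mm and turns go in shares of 4 rad. Converting my numbers, 0.15 rad / 4 = 0.0375.

Emit:
{"method": "inch_along", "body": {
  "ticks": [
    [0, 0, 0, 0.0375, 1],
    [0, 0, 0, 0.0375, 1],
    [0, 0, 0, 0.0375, 1],
    [0, 0, 0, 0.0375, 1],
    [0, 0, 0, 0.0375, 1],
    [0, 0, 0, 0.0375, 1],
    [0, 0, 0, 0.0375, 1],
    [0, 0, 0, 0.0375, 1]
  ]
}}

```text
t: 1.2
ee_pos: [219.7, 476.8, 226.7]
ee_rot: [-2.295, -2.146, -0.0]
ft_force: [0.1, -0.2, 0.5]
width: 0.998
grasp_force: 0.0
```

Emit:
{"method": "inch_along", "body": {
  "ticks": [
    [0, 0, 0, 0.018, 1],
    [0.0132, 0.099, 0, 0, 1],
    [0.0132, 0.099, 0, 0, 1],
    [0.0132, 0.099, 0, 0, 1],
    [0.0132, 0.099, 0, 0, 1],
    [0.0132, 0.099, 0, 0, 1]
  ]
}}

```text
t: 1.8
ee_pos: [471.3, 476.4, 226.7]
ee_rot: [-2.364, -2.069, -0.0]
ft_force: [-0.0, 1.4, 0.7]
width: 1.002
grasp_force: 0.0
```

In the tool's units: -47 mm / 500 = -0.094, 7 mm / 500 = 0.014.

Emit:
{"method": "inch_along", "body": {
  "ticks": [
    [-0.094, 0.014, 0, 0, 1],
    [-0.094, 0.014, 0, 0, 1],
    [-0.094, 0.014, 0, 0, 1],
    [-0.094, 0.014, 0, 0, 1],
    [-0.094, 0.014, 0, 0, 1],
    [-0.094, 0.014, 0, 0, 1],
    [-0.094, 0.014, 0, 0, 1],
    [-0.094, 0.014, 0, 0, 1]
  ]
}}

```text
t: 2.6
ee_pos: [474.8, 94.8, 226.9]
ee_rot: [2.364, 2.069, 0.001]
ft_force: [1.9, 0.2, 0.5]
width: 0.998
grasp_force: 0.0
```

Emit:
{"method": "inch_along", "body": {
  "ticks": [
    [-0.094, 0.014, 0, 0, 1],
    [-0.094, 0.014, 0, 0, 1],
    [-0.094, 0.014, 0, 0, 1],
    [-0.094, 0.014, 0, 0, 1],
    [-0.094, 0.014, 0, 0, 1],
    [-0.094, 0.014, 0, 0, 1],
    [-0.094, 0.014, 0, 0, 1],
    [-0.094, 0.014, 0, 0, 1]
  ]
}}

```text
t: 3.4
ee_pos: [480.4, -285.5, 226.8]
ee_rot: [2.364, 2.068, 0.0]
ft_force: [1.2, 0.1, 0.2]
width: 0.999
grasp_force: 0.0
```

Run:
```python
from plant import env, viewer, readout
from h import *
W=viewer.snapshot('wrist');cv2.imwrite('pics/w1.png',W['pixels']);print({k:W[k] for k in W if k!='pixels'})
```

```text
{'fx': 270.70929968687346, 'fy': 270.70929968687346, 'cx': 251.94763947847477, 'cy': 187.48800288565138, 'k1': -0.06298852694604248, 'rvec': array([-2.82783005,  0.18749743,  0.02891874]), 'tvec': array([-513.3083016 , -246.79986645,  324.26884245])}
```

View pics/w1.png

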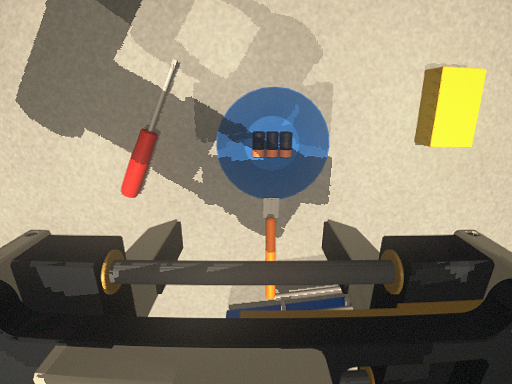

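Wrist view: the blue pan is centred at about (273,143). Its three cells lie side by side near (272,144) with their axes along the handle, and the handle runs down the column at x≈270.

Run:
```python
from plant import env, viewer, readout
from h import *
np.set_printoptions(precision=1,suppress=True)
W=viewer.snapshot('wrist')
o=blob(W,np.array([5,150,80]),np.array([20,255,255]),(255,200,290,262))
b=blob(W,np.array([100,100,20]),np.array([125,255,255]),(200,75,340,205))
P=plane(W,cv2.convexHull(b.astype(np.float32))[:,0],30)[:,:2];print('pan',P.min(0),P.max(0),(P.min(0)+P.max(0))/2)
for y in(218,228,238,250,258):
    r=o[np.abs(o[:,1]-y)<1];m=[(r[:,0].min()+r[:,0].max())/2,y]
    # intersect ray with bar line: solve z as function of r from axis
    z=40
    for _ in range(20):
        p=plane(W,[m],z)[0];rr=np.hypot(*(p[:2]-[509.6,-262.7]));z=36+(rr-105)*.41
    print(m,p,rr)
```

```text
pan [ 436.8 -335.3] [ 583.7 -188.2] [ 510.3 -261.7]
[np.float64(270.0), 218] [ 494.7 -368.6   36.8] 106.93391138979626
[np.float64(270.0), 228] [ 492.9 -381.3   42.1] 119.78237402143614
[np.float64(270.0), 238] [ 491.1 -394.    47.3] 132.58596393879876
[np.float64(270.0), 250] [ 489.  -409.2   53.6] 147.90094471151588
[np.float64(270.0), 258] [ 487.5 -419.2   57.8] 158.08668724063222
```

In the tool's units: -47.5 mm / 500 = -0.095, 8.2 mm / 500 = 0.0164.

Emit:
{"method": "inch_along", "body": {
  "ticks": [
    [-0.094, 0.0164, 0, 0, 1],
    [-0.094, 0.0164, 0, 0, 1],
    [-0.095, 0.0164, 0, 0, 1],
    [0, 0, 0.09, 0, 1],
    [0, 0, 0.09, 0, 1],
    [0, 0, 0, 0, 1]
  ]
}}

```text
t: 4.1
ee_pos: [483.6, -423.5, 129.9]
ee_rot: [-2.354, -2.06, -0.0]
ft_force: [-0.2, 0.6, -0.4]
width: 1.002
grasp_force: 0.0
```

Emit:
{"method": "inch_along", "body": {
  "ticks": [
    [0, 0, 0, 0, 1]
  ]
}}

```text
t: 4.2
ee_pos: [486.6, -426.3, 137.2]
ee_rot: [-2.363, -2.069, -0.0]
ft_force: [-0.4, -0.1, -0.5]
width: 1.003
grasp_force: 0.0
```

In the tool's units: 40 mm / 500 = 0.08, 13 mm / 500 = 0.026.

Emit:
{"method": "inch_along", "body": {
  "ticks": [
    [-0.005, 0, 0.08, 0, 1],
    [0, 0, 0.08, 0, 1],
    [0, 0, 0.026, 0, 1],
    [0, 0, 0, 0, 1],
    [0, 0, 0, 0, 0],
    [0, 0, 0, 0, 0],
    [0, 0, 0, 0, 0],
    [0, 0, 0, 0, 0]
  ],
  "clamp_n": 60
}}

```text
t: 5.0
ee_pos: [486.4, -429.9, 45.0]
ee_rot: [2.363, 2.068, 0.0]
ft_force: [0.5, -0.1, 0.5]
width: 0.705
grasp_force: 0.0
```

Emit:
{"method": "inch_along", "body": {
  "ticks": [
    [0, 0, 0, 0, 0],
    [0, 0, 0, 0, 0],
    [0, 0, 0, 0, 0]
  ]
}}

```text
t: 5.3
ee_pos: [485.9, -429.5, 43.7]
ee_rot: [-2.364, -2.069, -0.0]
ft_force: [-0.2, -0.0, -0.6]
width: 0.441
grasp_force: 0.0
```

Emit:
{"method": "inch_along", "body": {
  "ticks": [
    [0, 0, 0, 0, 0],
    [0, 0, 0, 0, 0],
    [0, 0, 0, 0, 0],
    [0, 0, 0, 0, 0],
    [0, 0, 0, 0, 0]
  ]
}}

```text
t: 5.8
ee_pos: [486.1, -429.5, 43.7]
ee_rot: [2.364, 2.069, 0.0]
ft_force: [1.3, -0.9, -0.5]
width: 0.139
grasp_force: 60.0
```

Emit:
{"method": "inch_along", "body": {
  "ticks": [
    [0, 0, -0.03, 0, 0],
    [0, 0, -0.03, 0, 0],
    [0, 0, 0, 0, 0],
    [0, 0, 0, 0, 0]
  ]
}}

```text
t: 6.2
ee_pos: [486.2, -429.9, 74.7]
ee_rot: [2.363, 2.068, -0.0]
ft_force: [0.5, 0.3, -2.5]
width: 0.14
grasp_force: 60.0
```

Create tilt.py:
```python
from plant import env, viewer, readout
from h import *
from scipy.optimize import least_squares
np.set_printoptions(precision=1,suppress=True)
# pan pose (tilt about tool y, plus slide along handle) from rim outline seen by scene/top, grip pose from arm
def pan_pose(cams=('scene','top'),verbose=True):
    s=readout.state();Rt=R.from_rotvec(s['ee_rot']).as_matrix();g=s['ee_pos']-0+Rt@[0,0,-19]
    hd=HS*Rt[:,0];hd=hd/np.linalg.norm(hd)
    a=np.linspace(0,2*np.pi,120,endpoint=False);obs=[]
    for n in cams:
        c=viewer.snapshot(n);m=cv2.inRange(cv2.cvtColor(c['pixels'],cv2.COLOR_BGR2HSV),(100,90,15),(125,255,255))
        obs.append((c,m))
    def model(q):
        th,r,off=q; h=45+(r-125)*.41+off
        ax=np.cross([0,0,1],hd)   # rotation about ax by +th lifts? choose: far rim down
        M=R.from_rotvec(th*ax).as_matrix()
        B=np.c_[hd,ax,[0,0,1]]
        pts=np.c_[75*np.cos(a)-r,75*np.sin(a),np.full(120,30-h)]
        return g+(M@B@pts.T).T, g+M@B@np.array([-r,0,-h]), M
    def cost(q):
        e=0
        for c,m in obs:
            k=np.zeros_like(m);cv2.fillPoly(k,[np.int32(np.round(cv2.convexHull(np.float32(proj(c,model(q)[0])))[:,0]))],255)
            x,y,w,h=cv2.boundingRect(k);y0,y1,x0,x1=max(y-15,0),y+h+15,max(x-15,0),x+w+15
            e+=np.count_nonzero(k[y0:y1,x0:x1]!=m[y0:y1,x0:x1])
        return e
    best=min(((cost((t,r,0)),t,r) for t in np.arange(-.4,1.6,.04) for r in (R0,)),key=lambda v:v[0])
    th=best[1];_,o,M=model((th,R0,0))
    print('t',s['t'],'tilt deg',np.degrees(th),'cost',best[0],'origin',o,'far rim',model((th,R0,0))[0][60],'grip',g)
R0=168.;HS=-1
if __name__=='__main__':pan_pose()
```

```bash
python3 tilt.py
```

```text
t 6.2 tilt deg -4.5836623610465965 cost 1538 origin [ 507.7 -268.8   17.6] far rim [ 517.9 -192.3   41.4] grip [ 486.2 -429.8   93.7]
```

```bash
sed -i "s/np.arange(-.4,1.6,.04)/np.arange(-.3,1.5,.02)/; s/ax=np.cross(\[0,0,1\],hd)   .*/ax=np.cross([0,0,1],hd)/; s/from_rotvec(th\*ax)/from_rotvec(-th*ax)/" tilt.py
sed -i "s/    th=best\[1\];/    print([cost((best[1],R0,0)) for obs in ([o] for o in ())]);th=best[1];/" tilt.py
```

Run:
```python
import tilt
from tilt import *
for cams in(('top',),('scene',)):pan_pose(cams)
S,T=viewer.snapshot('scene'),viewer.snapshot('top')
a=cv2.resize(T['pixels'][150:270,300:460],(400,300));b=cv2.resize(S['pixels'][200:350,70:270],(400,300))
cv2.imwrite('pics/lift.png',np.hstack([a,b]))
```

```text
[]
t 6.3 tilt deg 84.79775367936193 cost 828 origin [ 479.5 -475.9  -80.6] far rim [ 484.3 -439.5 -152.5] grip [ 485.7 -429.2   92.4]
[]
t 6.35 tilt deg 84.79775367936193 cost 419 origin [ 479.4 -475.8  -80.8] far rim [ 484.3 -439.4 -152.8] grip [ 485.7 -429.2   92.2]
```

View pics/lift.png

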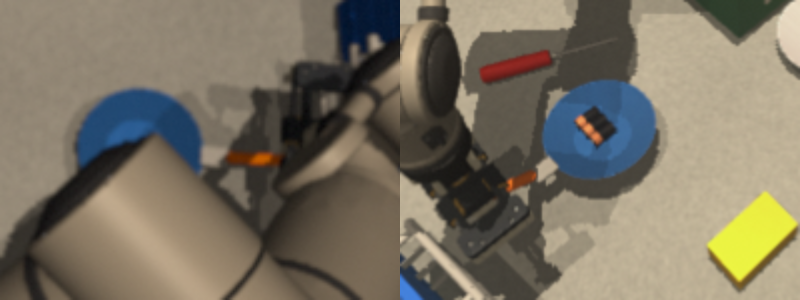

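The lift view shows the pan still about level, with the cells on its floor near (595,127). The arm hides part of the top view, so I'll score the tilt fit by overlap, using the scene camera only.

Run:
```python
s=open('tilt.py').read()
s=s.replace("e+=np.count_nonzero(k[y0:y1,x0:x1]!=m[y0:y1,x0:x1])","K=k[y0:y1,x0:x1]>0;m_=m[y0:y1,x0:x1]>0;e+=1-np.count_nonzero(K&m_)/max(1,np.count_nonzero(K|m_))")
s=s.replace("cams=('scene','top')","cams=('scene',)")
s=s.replace("    print([cost((best[1],R0,0)) for obs in ([o] for o in ())]);th","    th") if "print([cost" in s else s
s=s.replace("        obs.append((c,m))","        m=cv2.morphologyEx(m,cv2.MORPH_CLOSE,np.ones((15,15),np.uint8));obs.append((c,m))")
open('tilt.py','w').write(s)
```

```bash
python3 tilt.py
```

```text
t 6.5 tilt deg 3.4377467707849583 cost 0.08655070004242682 origin [ 507.5 -266.8   19.7] far rim [ 517.7 -190.8   45.2] grip [ 485.8 -429.3   92.1]
```

The manual's scale: shifts go in shares of 500 mm and turns go in shares of 4 rad. Converting my numbers, 8 mm / 500 = 0.016, 7 mm / 500 = 0.014.

Emit:
{"method": "inch_along", "body": {
  "ticks": [
    [0, 0, 0.016, 0, 0],
    [0, 0, 0.014, 0, 0],
    [0, 0, 0, 0, 0]
  ],
  "clamp_n": 60
}}

```text
t: 6.85
ee_pos: [485.2, -428.7, 56.8]
ee_rot: [-2.362, -2.067, 0.0]
ft_force: [0.2, 0.2, -3.1]
width: 0.136
grasp_force: 60.0
```

Emit:
{"method": "inch_along", "body": {
  "ticks": [
    [0, 0, 0, 0, 0],
    [0, 0, 0, 0, 0]
  ],
  "clamp_n": 8
}}

```text
t: 7.05
ee_pos: [486.1, -429.4, 58.9]
ee_rot: [-2.364, -2.069, -0.001]
ft_force: [-1.2, 0.5, -1.4]
width: 0.149
grasp_force: 8.0
```

```bash
python3 tilt.py
```

```text
t 7.05 tilt deg 4.583662361046605 cost 0.08923884514435698 origin [ 507.7 -268.3    2.1] far rim [ 517.9 -191.9   26. ] grip [ 486.1 -429.4   77.9]
```

Emit:
{"method": "inch_along", "body": {
  "ticks": [
    [0.01, 0, -0.03, 0, 0],
    [0.014, 0, -0.03, 0, 0],
    [0, 0, 0, 0, 0]
  ]
}}

```text
t: 7.4
ee_pos: [489.1, -417.8, 92.5]
ee_rot: [2.359, 2.067, 0.001]
ft_force: [-1.0, -0.7, -0.3]
width: 0.147
grasp_force: 8.0
```

```bash
python3 tilt.py
```

```text
t 7.4 tilt deg 14.896902673401433 cost 0.09174311926605505 origin [ 508.3 -272.9    7.3] far rim [ 518.8 -193.4   16.7] grip [ 489.  -417.7  111.5]
```

In the tool's units: -11 mm / 500 = -0.022, -10 mm / 500 = -0.02.

Emit:
{"method": "inch_along", "body": {
  "ticks": [
    [0.012, 0, -0.022, 0, 0],
    [0.014, 0, -0.022, 0, 0],
    [0.016, 0, -0.022, 0, 0],
    [0.016, 0, -0.022, 0, 0],
    [0.016, 0, -0.02, 0, 0],
    [0, 0, 0, 0, 0]
  ]
}}

```text
t: 8.05
ee_pos: [493.4, -380.2, 144.8]
ee_rot: [2.361, 2.069, 0.001]
ft_force: [0.2, -1.4, 0.9]
width: 0.149
grasp_force: 8.0
```

```bash
python3 tilt.py
```

```text
t 8.05 tilt deg 34.37746770784943 cost 0.12062033314187248 origin [ 506.9 -278.    17. ] far rim [ 517.2 -199.9   -0.7] grip [ 493.3 -380.2  163.8]
```

Emit:
{"method": "inch_along", "body": {
  "ticks": [
    [0, 0, 0, 0, 0],
    [0, 0, 0, 0, 0],
    [0, 0, 0, 0, 0],
    [0, 0, -0.04, 0, 0],
    [0, 0, -0.04, 0, 0],
    [0, 0, 0, 0, 0]
  ],
  "clamp_n": 60
}}

```text
t: 8.7
ee_pos: [493.1, -381.5, 184.1]
ee_rot: [2.362, 2.067, 0.001]
ft_force: [0.2, -0.9, -2.3]
width: 0.141
grasp_force: 60.0
```

```bash
python3 tilt.py
```

```text
t 8.7 tilt deg 35.523383298111085 cost 0.12555066079295152 origin [ 506.3 -282.2   54.3] far rim [ 516.7 -204.4   35.1] grip [ 493.  -381.5  203.1]
```

In the tool's units: -40 mm / 500 = -0.08, -30 mm / 500 = -0.06, -0.1 rad / 4 = -0.025.

Emit:
{"method": "inch_along", "body": {
  "ticks": [
    [0, 0, -0.06, 0, 0],
    [0, 0, -0.08, 0, 0],
    [0, 0, -0.08, 0, 0],
    [0, 0, -0.08, 0, 0],
    [0, 0, -0.05, 0, 0],
    [0, 0, 0, -0.025, 0],
    [0, 0, 0, -0.025, 0],
    [0, 0, 0, -0.025, 0]
  ]
}}

```text
t: 9.55
ee_pos: [492.3, -380.7, 355.3]
ee_rot: [-2.021, -2.4, -0.001]
ft_force: [-0.5, 0.2, -3.6]
width: 0.137
grasp_force: 60.0
```

Emit:
{"method": "inch_along", "body": {
  "ticks": [
    [0, 0, 0, -0.035, 0],
    [0, 0, 0, -0.035, 0],
    [0, 0, 0, -0.035, 0],
    [0, 0, 0, -0.035, 0],
    [0, 0, 0, -0.035, 0],
    [0, 0, 0, -0.035, 0],
    [0, 0, 0, -0.035, 0],
    [0, 0, 0, -0.035, 0]
  ]
}}

```text
t: 10.35
ee_pos: [492.4, -380.7, 355.1]
ee_rot: [-0.435, -3.108, -0.005]
ft_force: [-0.4, 0.6, -3.7]
width: 0.14
grasp_force: 60.0
```

Emit:
{"method": "inch_along", "body": {
  "ticks": [
    [0, 0, 0, -0.025, 0],
    [0, 0, 0, -0.0175, 0],
    [0, 0, 0, 0, 0],
    [0, 0, 0, 0, 0]
  ]
}}

```text
t: 10.75
ee_pos: [492.4, -380.7, 356.1]
ee_rot: [-0.182, -3.135, -0.003]
ft_force: [-1.0, 0.2, -3.0]
width: 0.142
grasp_force: 60.0
```

```bash
python3 tilt.py
```

```text
t 10.75 tilt deg 35.523383298111085 cost 0.7819004524886878 origin [ 392.6 -369.2  226.7] far rim [ 314.6 -360.1  207.7] grip [ 492.4 -380.8  375.1]
```

In the tool's units: 46.5 mm / 500 = 0.093, -10.5 mm / 500 = -0.021.

Emit:
{"method": "inch_along", "body": {
  "ticks": [
    [-0.021, 0.093, 0, 0, 0],
    [-0.021, 0.093, 0, 0, 0],
    [-0.021, 0.093, 0, 0, 0],
    [-0.021, 0.093, 0, 0, 0],
    [-0.021, 0.093, 0, 0, 0],
    [-0.021, 0.093, 0, 0, 0],
    [-0.021, 0.093, 0, 0, 0],
    [-0.021, 0.093, 0, 0, 0]
  ]
}}

```text
t: 11.6
ee_pos: [618.5, -18.9, 357.5]
ee_rot: [-0.181, -3.136, 0.0]
ft_force: [0.8, 0.1, -3.6]
width: 0.14
grasp_force: 60.0
```

Emit:
{"method": "inch_along", "body": {
  "ticks": [
    [-0.021, 0.093, 0, 0, 0],
    [-0.021, 0.093, 0, 0, 0],
    [0, 0, 0, 0, 0],
    [0, 0, 0, 0, 0]
  ]
}}

```text
t: 12.0
ee_pos: [649.7, 70.5, 356.7]
ee_rot: [-0.176, -3.135, 0.001]
ft_force: [0.3, -0.9, -3.3]
width: 0.14
grasp_force: 60.0
```

```bash
python3 tilt.py
```

Run:
```python
from plant import env, viewer, readout
import cv2,numpy as np
S,W,T=viewer.snapshot('scene'),viewer.snapshot('wrist'),viewer.snapshot('top')
cv2.imwrite('pics/pre.png',np.hstack([cv2.resize(S['pixels'][60:260,160:360],(400,400)),cv2.resize(W['pixels'],(400,400))]))
```

```text
t 12.0 tilt deg 35.523383298111085 cost 0.2928490351872872 origin [549.9  81.8 227.3] far rim [471.9  90.6 208.2] grip [649.7  70.5 375.7]
```

View pics/pre.png

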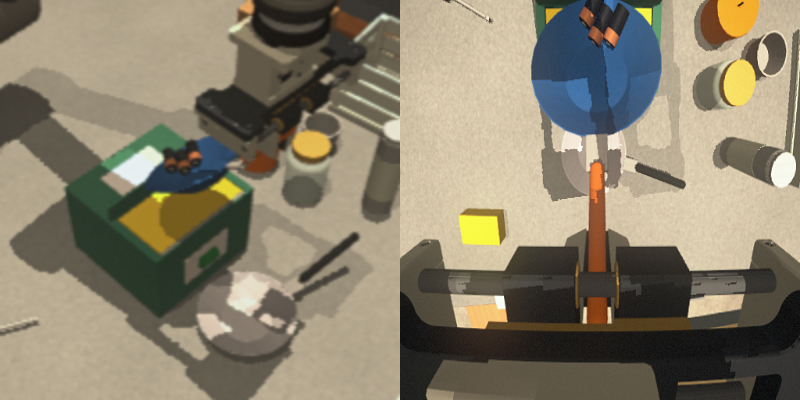

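The scene and wrist views show the pan tilted above the flap. The three cells are resting at its far rim (wrist about (605,20)), close to leaving. I'll lower it gently straight onto the flap.

In the tool's units: 15 mm / 500 = 0.03, 12 mm / 500 = 0.024.

Emit:
{"method": "inch_along", "body": {
  "ticks": [
    [-0.006, 0, 0.01, 0, 0],
    [-0.006, 0, 0.02, 0, 0],
    [-0.004, 0, 0.03, 0, 0],
    [0, 0, 0.03, 0, 0],
    [0, 0, 0.03, 0, 0],
    [0, 0, 0.024, 0, 0],
    [0, 0, 0.024, 0, 0],
    [0, 0, 0.024, 0, 0]
  ]
}}

```text
t: 13.0
ee_pos: [657.2, 68.0, 261.9]
ee_rot: [0.179, 3.136, -0.0]
ft_force: [-1.4, -0.6, 5.1]
width: 0.139
grasp_force: 60.0
```

Emit:
{"method": "inch_along", "body": {
  "ticks": [
    [0, 0, 0.01, 0, 0],
    [0, 0, 0.01, 0, 0],
    [0, 0, 0, 0, 0]
  ]
}}

```text
t: 13.3
ee_pos: [656.9, 68.3, 251.6]
ee_rot: [-0.179, -3.135, -0.0]
ft_force: [-2.8, 0.2, 1.8]
width: 0.14
grasp_force: 60.0
```

```bash
python3 tilt.py
```

```text
t 13.3 tilt deg 27.501974166279556 cost 0.4241281809613572 origin [537.5  81.9 137.7] far rim [457.6  91.1 129.8] grip [656.9  68.3 270.6]
```

In the tool's units: -10 mm / 500 = -0.02, -8 mm / 500 = -0.016.

Emit:
{"method": "inch_along", "body": {
  "ticks": [
    [0, 0, -0.012, 0, 0],
    [0.004, 0, -0.016, 0, 0],
    [0.01, 0, -0.02, 0, 0],
    [0.012, 0, -0.02, 0, 0],
    [0.012, 0, -0.02, 0, 0],
    [0.012, 0, -0.02, 0, 0],
    [0, 0, 0, 0, 0]
  ],
  "clamp_n": 8
}}

```text
t: 14.05
ee_pos: [632.6, 71.3, 308.3]
ee_rot: [0.178, 3.133, 0.0]
ft_force: [-0.0, 0.6, -1.0]
width: 0.147
grasp_force: 8.0
```

```bash
python3 tilt.py
```

Run:
```python
from plant import env, viewer, readout
import cv2,numpy as np
S,W=viewer.snapshot('scene'),viewer.snapshot('wrist')
cv2.imwrite('pics/p2.png',np.hstack([cv2.resize(S['pixels'][110:220,180:300],(430,400)),cv2.resize(W['pixels'][0:220,100:420],(370,400))]))
```

```text
t 14.05 tilt deg 43.54479242994262 cost 0.40305343511450387 origin [554.9  80.2 165.7] far rim [480.6  88.7 135.6] grip [632.6  71.3 327.3]
```

View pics/p2.png

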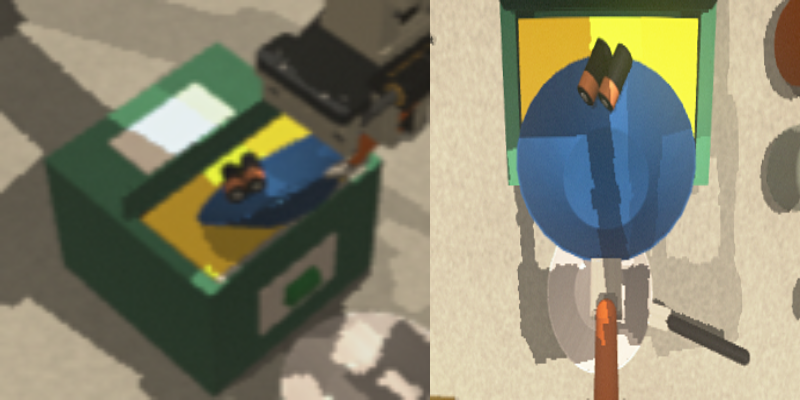

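The view shows two cells still lying across the far rim (scene crop (240,185), wrist crop (607,75)). The third has gone and isn't visible on the flap. I'll lock the grip and press the flap down now.

In the tool's units: 8 mm / 500 = 0.016, 6 mm / 500 = 0.012.

Emit:
{"method": "inch_along", "body": {
  "ticks": [
    [0, 0, 0, 0, 0],
    [0, 0, 0, 0, 0],
    [0, 0, 0.016, 0, 0],
    [0, 0, 0.016, 0, 0],
    [0, 0, 0.012, 0, 0],
    [0, 0, 0, 0, 0],
    [0, 0, 0, 0, 0]
  ],
  "clamp_n": 60
}}

```text
t: 14.9
ee_pos: [631.5, 71.2, 282.8]
ee_rot: [-0.178, -3.132, -0.0]
ft_force: [-3.5, -0.4, -0.3]
width: 0.144
grasp_force: 60.0
```

```bash
python3 tilt.py
```

Create view.py:
```python
import sys,cv2,numpy as np
from plant import env, viewer, readout
S,W=viewer.snapshot('scene'),viewer.snapshot('wrist')
hs=[cv2.cvtColor(c['pixels'],cv2.COLOR_BGR2HSV) for c in(S,W)]
# copper pixels within box-top area: how many cells still seen
for n,h,r in(('scene',hs[0],(185,115,300,215)),('wrist',hs[1],(180,0,340,140))):
    x0,y0,x1,y1=r;m=cv2.inRange(h[y0:y1,x0:x1],(3,80,60),(16,230,255));k=cv2.connectedComponentsWithStats(m)
    print(n,[(s[0]+x0,s[1]+y0,s[2],s[3],s[4]) for s in k[2][1:] if s[4]>5])
```

```bash
python3 view.py
```

```text
t 14.9 tilt deg 42.398876839680966 cost 0.42361111111111116 origin [549.8  80.6 142.7] far rim [474.4  89.2 114.6] grip [631.5  71.2 301.8]
scene [(np.int32(277), np.int32(153), np.int32(7), np.int32(8), np.int32(35)), (np.int32(239), np.int32(160), np.int32(11), np.int32(7), np.int32(34)), (np.int32(224), np.int32(172), np.int32(3), np.int32(3), np.int32(7))]
wrist [(np.int32(223), np.int32(29), np.int32(36), np.int32(23), np.int32(362))]
```

In the tool's units: -9 mm / 500 = -0.018, -8 mm / 500 = -0.016.

Emit:
{"method": "inch_along", "body": {
  "ticks": [
    [0.01, 0, -0.016, 0, 0],
    [0.016, 0, -0.018, 0, 0],
    [0.016, 0, -0.018, 0, 0],
    [0.016, 0, -0.018, 0, 0],
    [0.018, 0, -0.018, 0, 0],
    [0.016, 0, -0.016, 0, 0],
    [0, 0, 0, 0, 0]
  ],
  "clamp_n": 8
}}

```text
t: 15.75
ee_pos: [586.4, 76.6, 337.8]
ee_rot: [0.178, 3.134, 0.0]
ft_force: [0.5, -0.4, -1.8]
width: 0.148
grasp_force: 8.0
```

```bash
python3 tilt.py;python3 view.py
```

```text
t 15.75 tilt deg 53.858032742297446 cost 0.7910863509749304 origin [538.6  82.  183.9] far rim [470.7  89.7 140.9] grip [586.4  76.6 356.8]
scene [(np.int32(277), np.int32(115), np.int32(23), np.int32(32), np.int32(390)), (np.int32(295), np.int32(115), np.int32(5), np.int32(3), np.int32(6)), (np.int32(289), np.int32(119), np.int32(3), np.int32(4), np.int32(8)), (np.int32(268), np.int32(130), np.int32(8), np.int32(12), np.int32(66)), (np.int32(237), np.int32(153), np.int32(10), np.int32(7), np.int32(28))]
wrist [(np.int32(227), np.int32(71), np.int32(31), np.int32(17), np.int32(268))]
```

In the tool's units: 12 mm / 500 = 0.024, 10 mm / 500 = 0.02.

Emit:
{"method": "inch_along", "body": {
  "ticks": [
    [0, 0, 0, 0, 0],
    [0, 0, 0, 0, 0],
    [0, 0, 0.024, 0, 0],
    [0, 0, 0.024, 0, 0],
    [0, 0, 0.02, 0, 0],
    [0, 0, 0.012, 0, 0],
    [0, 0, 0, 0, 0],
    [0, 0, 0, 0, 0]
  ],
  "clamp_n": 60
}}

```text
t: 16.7
ee_pos: [586.2, 76.4, 295.4]
ee_rot: [-0.178, -3.134, -0.0]
ft_force: [-3.1, 0.6, -0.2]
width: 0.143
grasp_force: 60.0
```

```bash
python3 view.py
```

Run:
```python
from plant import env, viewer, readout
import cv2,numpy as np
S,W=viewer.snapshot('scene'),viewer.snapshot('wrist')
cv2.imwrite('pics/p3.png',np.hstack([cv2.resize(S['pixels'][110:220,180:300],(430,400)),cv2.resize(W['pixels'][0:220,100:420],(370,400))]))
```

```text
scene [(np.int32(285), np.int32(117), np.int32(15), np.int32(11), np.int32(28)), (np.int32(279), np.int32(127), np.int32(21), np.int32(20), np.int32(288)), (np.int32(276), np.int32(133), np.int32(4), np.int32(7), np.int32(16)), (np.int32(266), np.int32(142), np.int32(9), np.int32(11), np.int32(55)), (np.int32(224), np.int32(172), np.int32(3), np.int32(3), np.int32(7))]
wrist []
```

View pics/p3.png

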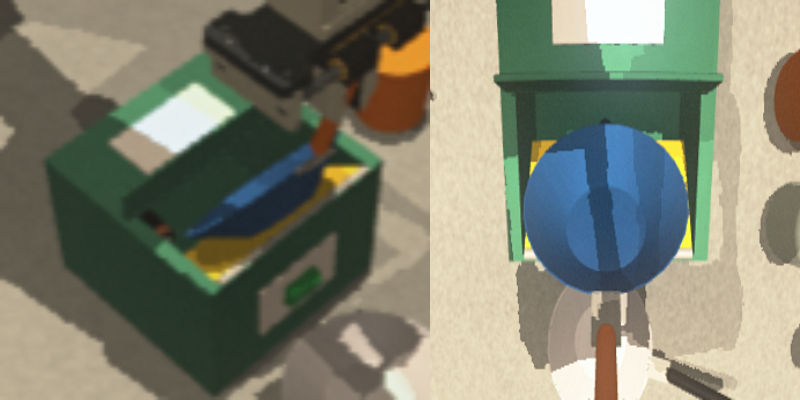

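No copper shows in the wrist view any more, and a cell is visible inside the box at (155,222) in the scene crop. So the pan is empty. I'll lift it clear and check the bench numerically for stray cells, since the 10 pictures are used up.

In the tool's units: -40 mm / 500 = -0.08, -30 mm / 500 = -0.06.

Emit:
{"method": "inch_along", "body": {
  "ticks": [
    [0, 0, 0, 0, 0],
    [0, 0, 0, 0, 0],
    [0, 0, -0.03, 0, 0],
    [0, 0, -0.05, 0, 0],
    [0, 0, -0.08, 0, 0],
    [0, 0, -0.06, 0, 0],
    [0, 0, 0, 0, 0]
  ]
}}

```text
t: 17.6
ee_pos: [589.0, 76.2, 411.0]
ee_rot: [0.178, 3.124, 0.001]
ft_force: [0.3, -0.1, -1.9]
width: 0.14
grasp_force: 60.0
```

Emit:
{"method": "inch_along", "body": {
  "ticks": [
    [-0.002, -0.082, 0, 0, 0],
    [-0.002, -0.082, 0, 0, 0],
    [-0.002, -0.082, 0, 0, 0],
    [-0.002, -0.082, 0, 0, 0],
    [0, -0.082, 0, 0, 0],
    [0, -0.084, 0, 0, 0],
    [0, 0, 0, 0, 0],
    [0, 0, 0, 0, 0]
  ]
}}

```text
t: 18.4
ee_pos: [563.1, -170.7, 404.4]
ee_rot: [-0.182, -3.136, -0.001]
ft_force: [0.4, 1.0, -2.9]
width: 0.143
grasp_force: 60.0
```

Create look.py:
```python
from plant import env, viewer, readout
from h import *
S,T=viewer.snapshot('scene'),viewer.snapshot('top')
for n,c,r in(('scene',S,(100,100,360,300)),('top',T,(170,100,420,280))):
    h=cv2.cvtColor(c['pixels'],cv2.COLOR_BGR2HSV);x0,y0,x1,y1=r
    for nm,lo,hi in(('copper',(3,80,60),(16,230,255)),('yellow',(22,140,80),(36,255,255))):
        k=cv2.connectedComponentsWithStats(cv2.inRange(h[y0:y1,x0:x1],lo,hi))
        print(n,nm,[(int(s[0]+x0),int(s[1]+y0),*map(int,s[2:])) for s in k[2][1:] if s[4]>8])
```

```bash
python3 look.py
```

```text
scene copper [(273, 107, 5, 4, 12), (278, 115, 25, 32, 379), (289, 119, 3, 4, 9), (186, 154, 10, 26, 135), (110, 225, 36, 17, 66), (120, 228, 10, 3, 10), (109, 231, 10, 5, 11)]
scene yellow [(308, 127, 16, 11, 128), (219, 140, 62, 47, 1341), (248, 296, 9, 4, 23)]
top copper [(344, 166, 9, 11, 42)]
top yellow [(329, 122, 21, 9, 132), (332, 135, 12, 8, 74), (205, 191, 65, 37, 1930)]
```

In the tool's units: 30 mm / 500 = 0.06, 20 mm / 500 = 0.04, 0.14 rad / 4 = 0.035.

Emit:
{"method": "inch_along", "body": {
  "ticks": [
    [0, 0, 0, 0.035, 0],
    [0, 0, 0, 0.035, 0],
    [0, 0, 0.04, 0.035, 0],
    [0, 0, 0.06, 0.035, 0],
    [0, 0, 0.06, 0.035, 0],
    [0, 0, 0.06, 0.035, 0],
    [0, 0, 0.06, 0.023, 0],
    [0, 0, 0, 0, 0]
  ]
}}

```text
t: 19.3
ee_pos: [561.3, -167.2, 261.5]
ee_rot: [-1.563, -2.716, 0.001]
ft_force: [-0.4, 0.3, -2.6]
width: 0.146
grasp_force: 60.0
```

```bash
python3 tilt.py
```

```text
t 19.3 tilt deg 53.858032742297446 cost 0.6089494163424125 origin [ 536.6 -124.5  108.6] far rim [502. -65.  66.] grip [ 561.5 -167.3  280.5]
```

Emit:
{"method": "inch_along", "body": {
  "ticks": [
    [0, 0, 0, 0, 0]
  ]
}}

```text
t: 19.45
ee_pos: [563.9, -169.1, 267.5]
ee_rot: [1.563, 2.722, 0.001]
ft_force: [0.5, -0.2, -2.1]
width: 0.141
grasp_force: 60.0
```

In the tool's units: 30 mm / 500 = 0.06, 25 mm / 500 = 0.05.

Emit:
{"method": "inch_along", "body": {
  "ticks": [
    [0, 0, 0.06, 0, 0],
    [0, 0, 0.05, 0, 0],
    [0, 0, 0.016, 0, 0],
    [0, 0, 0, 0, 0]
  ],
  "clamp_n": 60
}}

```text
t: 19.85
ee_pos: [563.2, -169.5, 203.3]
ee_rot: [1.567, 2.722, 0.0]
ft_force: [0.6, -0.8, -2.2]
width: 0.141
grasp_force: 60.0
```

Emit:
{"method": "inch_along", "body": {
  "ticks": [
    [0, 0, 0, 0, 0],
    [0, 0, 0, 0, 0],
    [-0.026, 0, 0.018, 0, 0],
    [-0.026, 0, 0.018, 0, 0],
    [-0.024, 0, 0.018, 0, 0],
    [-0.03, 0, 0.03, 0, 0],
    [-0.03, 0, 0.03, 0, 0],
    [-0.03, 0, 0.03, 0, 0]
  ],
  "clamp_n": 8
}}

```text
t: 20.65
ee_pos: [605.3, -243.2, 129.7]
ee_rot: [1.57, 2.72, 0.0]
ft_force: [1.9, -1.7, 1.8]
width: 0.146
grasp_force: 8.0
```

Emit:
{"method": "inch_along", "body": {
  "ticks": [
    [-0.022, 0, 0.036, 0, 0],
    [-0.022, 0, 0.036, 0, 0],
    [-0.02, 0, 0.036, 0, 0],
    [0, 0, 0, 0, 0]
  ]
}}

```text
t: 21.05
ee_pos: [619.2, -270.0, 72.4]
ee_rot: [-1.568, -2.715, -0.0]
ft_force: [-0.3, -0.1, 0.1]
width: 0.149
grasp_force: 8.0
```

```bash
python3 tilt.py
```

```text
t 21.05 tilt deg 10.313240312354843 cost 0.41254858411993334 origin [ 542.3 -136.5    0.6] far rim [502.7 -67.9  17. ] grip [ 619.3 -270.1   91.4]
```

In the tool's units: 10 mm / 500 = 0.02, 7 mm / 500 = 0.014.

Emit:
{"method": "inch_along", "body": {
  "ticks": [
    [-0.012, 0, 0.02, 0, 0],
    [-0.008, 0, 0.02, 0, 0],
    [-0.002, 0, 0.014, 0, 0],
    [0, 0, 0, 0, 0],
    [0, 0, 0, 0, 0.45],
    [0, 0, 0, 0, 0.45],
    [0, 0, 0, 0, 0.45],
    [0, 0, 0, 0, 0.45]
  ]
}}

```text
t: 21.9
ee_pos: [626.2, -278.5, 50.2]
ee_rot: [1.568, 2.721, 0.0]
ft_force: [-0.6, 0.0, 0.1]
width: 0.432
grasp_force: 0.0
```

```bash
python3 tilt.py
```

Run:
```python
from plant import env, viewer, readout
from h import *
np.set_printoptions(precision=1,suppress=True)
T,S=viewer.snapshot('top'),viewer.snapshot('scene')
from scipy.optimize import least_squares
for c in(T,S):
    p0=proj(c,[543,-138,30])[0].astype(int);w=48
    b=blob(c,(100,100,15),(125,255,255),(p0[0]-w,p0[1]-w,p0[0]+w,p0[1]+w))
    P=plane(c,cv2.convexHull(b.astype(np.float32))[:,0],30)[:,:2];f=least_squares(lambda q:np.hypot(*(P-q[:2]).T)-q[2],[*P.mean(0),75],loss='soft_l1');print(f.x,np.abs(f.fun).max())
```

```text
t 21.9 tilt deg 4.583662361046605 cost 0.4662197008767406 origin [ 544.8 -137.9   -6.8] far rim [506.1 -71.2  17.1] grip [ 626.2 -278.5   69.2]
[ 543.8 -137.8   70.9] 5.003665785037683
[ 544.  -137.9   72.2] 42.236681317875025
```

Emit:
{"method": "inch_along", "body": {
  "ticks": [
    [0.02, 0, 0.012, 0, 0.45],
    [0.02, 0, 0.012, 0, 0.45],
    [0.02, 0, 0.012, 0, 0.45],
    [0.016, 0, 0.012, 0, 0.45],
    [0, 0, 0, 0, 0.45],
    [0, 0, 0, 0, 0],
    [0, 0, 0, 0, 0],
    [0, 0, 0, 0, 0]
  ],
  "clamp_n": 20
}}

```text
t: 22.85
ee_pos: [607.4, -246.2, 26.1]
ee_rot: [1.569, 2.721, 0.0]
ft_force: [0.4, 0.1, -0.6]
width: 0.239
grasp_force: 0.0
```

Emit:
{"method": "inch_along", "body": {
  "ticks": [
    [0, 0, 0, 0, 0],
    [0, 0, 0, 0, 0],
    [0, 0, 0, 0, 0],
    [0, 0, 0, 0, 0]
  ],
  "clamp_n": 60
}}

```text
t: 23.25
ee_pos: [607.3, -246.0, 25.9]
ee_rot: [1.568, 2.721, -0.0]
ft_force: [-0.0, -2.0, 0.6]
width: 0.136
grasp_force: 60.0
```

Emit:
{"method": "inch_along", "body": {
  "ticks": [
    [0, 0, -0.04, 0, 0],
    [0, 0, -0.06, 0, 0],
    [0, 0, -0.06, 0, 0],
    [0, 0, 0, 0, 0],
    [0, 0, 0, 0, 0]
  ]
}}

```text
t: 23.75
ee_pos: [606.9, -245.6, 105.4]
ee_rot: [1.569, 2.722, 0.0]
ft_force: [0.4, 0.8, -2.3]
width: 0.131
grasp_force: 60.0
```

```bash
sed -i 's/^R0=168./R0=125./' tilt.py; python3 tilt.py
```

```text
t 23.75 tilt deg 3.4377467707849583 cost 0.5190166975881262 origin [ 545.7 -139.9   72. ] far rim [507.2 -73.6  97.4] grip [ 606.9 -245.6  124.4]
```

In the tool's units: 37.3 mm / 500 = 0.0746, 24.6 mm / 500 = 0.0492.

Emit:
{"method": "inch_along", "body": {
  "ticks": [
    [0, 0, -0.07, 0, 0],
    [0, 0, -0.07, 0, 0],
    [0, 0, -0.06, 0, 0],
    [0.0492, 0.0746, 0, 0, 0],
    [0.0492, 0.0746, 0, 0, 0],
    [0.0492, 0.0746, 0, 0, 0],
    [0.0492, 0.0746, 0, 0, 0],
    [0.0492, 0.0746, 0, 0, 0]
  ]
}}

```text
t: 24.6
ee_pos: [706.5, -44.0, 202.9]
ee_rot: [-1.567, -2.718, 0.002]
ft_force: [1.7, -0.3, -2.6]
width: 0.136
grasp_force: 60.0
```

Emit:
{"method": "inch_along", "body": {
  "ticks": [
    [0, 0, 0, 0, 0],
    [0, 0, 0, 0, 0],
    [0, 0, 0, 0, 0]
  ]
}}

```text
t: 24.9
ee_pos: [706.0, -46.6, 203.9]
ee_rot: [-1.568, -2.719, 0.002]
ft_force: [0.3, -0.3, -2.6]
width: 0.137
grasp_force: 60.0
```

Create rim.py:
```python
from plant import env, viewer, readout
from h import *
from scipy.optimize import least_squares
np.set_printoptions(precision=1,suppress=True)
s=readout.state();Rt=R.from_rotvec(s['ee_rot']).as_matrix();g=s['ee_pos']-19*np.array([0,0,-1.])
hd=-Rt[:,0]
def outline(c,p):
    q=proj(c,p)[0].astype(int);w=52
    h=cv2.cvtColor(c['pixels'],cv2.COLOR_BGR2HSV);m=cv2.inRange(h,(98,70,8),(128,255,255))
    k=np.zeros_like(m);y0,x0=max(q[1]-w,0),max(q[0]-w,0);k[y0:q[1]+w,x0:q[0]+w]=m[y0:q[1]+w,x0:q[0]+w]
    n,l,st,_=cv2.connectedComponentsWithStats(k);i=1+np.argmax(st[1:,4]);ct=cv2.findContours((l==i).astype(np.uint8),cv2.RETR_EXTERNAL,cv2.CHAIN_APPROX_NONE)[0][0]
    return cv2.convexHull(ct)[:,0].astype(float)
cs=[viewer.snapshot(n) for n in('top','scene','wrist')]
c0=g-125*hd;c0[2]=g[2]-45
z=c0[2]+30
for n,c in zip(('top','scene','wrist'),cs):
    o=outline(c,c0+[0,0,30])
    for zz in(z,z-10):
        P=plane(c,o,zz)[:,:2];f=least_squares(lambda q:np.hypot(*(P-q[:2]).T)-q[2],[*P.mean(0),75],loss='soft_l1',f_scale=1);print(n,zz,f.x,np.abs(f.fun).max())
print('grip',g,'pan by arm',c0)
```

```bash
python3 rim.py;python3 tilt.py
```

```text
top 207.94437996874504 [640.3  63.   72.3] 33.120995995472136
top 197.94437996874504 [643.2  63.1  72.9] 33.437614473906564
scene 207.94437996874504 [679.3  94.3  28.9] 6.491841458216658
scene 197.94437996874504 [675.6 101.9  29.3] 6.57571399977957
wrist 207.94437996874504 [647.6  53.2  31. ] 0.0017965682338001443
wrist 197.94437996874504 [646.5  55.1  33. ] 0.0019130673778349205
grip [706.  -46.6 222.9] pan by arm [643.4  61.6 177.9]
t 25.05 tilt deg 3.4377467707849583 cost 0.8783649052841476 origin [645.3  58.5 172. ] far rim [607.  124.9 197.5] grip [706.3 -47.2 224.4]
```

In the tool's units: 35 mm / 500 = 0.07, -2.8 mm / 500 = -0.0056.

Emit:
{"method": "inch_along", "body": {
  "ticks": [
    [-0.0056, 0.0016, 0.07, 0, 0],
    [0, 0, 0.07, 0, 0],
    [0, 0, 0.07, 0, 0],
    [0, 0, 0.06, 0, 0],
    [0, 0, 0.04, 0, 0],
    [0, 0, 0.008, 0, 0],
    [0, 0, 0, 0, 0],
    [0, 0, 0, 0, 0]
  ]
}}

```text
t: 25.9
ee_pos: [709.9, -48.3, 48.6]
ee_rot: [1.568, 2.719, 0.002]
ft_force: [-0.1, -0.4, -2.2]
width: 0.136
grasp_force: 60.0
```

```bash
python3 rim.py | grep -v wrist
```

```text
top 52.56610812225037 [644.5  60.8  72.4] 34.195973820499496
top 42.56610812225037 [647.1  60.8  73. ] 34.479110193854396
scene 52.56610812225037 [679.6  82.8  36.4] 6.031914684765326
scene 42.56610812225037 [676.6  88.9  36.9] 6.108202541136084
grip [709.9 -48.3  67.6] pan by arm [647.3  59.9  22.6]
```

In the tool's units: 5 mm / 500 = 0.01, 4 mm / 500 = 0.008.

Emit:
{"method": "inch_along", "body": {
  "ticks": [
    [0, 0, 0.01, 0, 0],
    [0, 0, 0.008, 0, 0],
    [0, 0, 0, 0, 0]
  ],
  "clamp_n": 60
}}

```text
t: 26.35
ee_pos: [708.3, -47.6, 36.8]
ee_rot: [-1.568, -2.721, 0.001]
ft_force: [-0.7, -0.2, -2.5]
width: 0.135
grasp_force: 60.0
```

Emit:
{"method": "inch_along", "body": {
  "ticks": [
    [0, 0, 0, 0, 0],
    [0, 0, 0, 0, 0],
    [0, 0, 0.006, 0, 0],
    [0, 0, 0.006, 0, 0],
    [0, 0, 0, 0, 0]
  ],
  "clamp_n": 6
}}

```text
t: 26.85
ee_pos: [708.9, -48.0, 31.6]
ee_rot: [1.569, 2.721, 0.0]
ft_force: [0.1, -0.5, 0.7]
width: 0.147
grasp_force: 6.0
```

In the tool's units: -50 mm / 500 = -0.1, -40 mm / 500 = -0.08.

Emit:
{"method": "inch_along", "body": {
  "ticks": [
    [0, 0, 0, 0, 0.5],
    [0, 0, 0, 0, 0.5],
    [0, 0, 0, 0, 0.5],
    [0, 0, 0, 0, 0.5],
    [0, 0, 0, 0, 0.5],
    [0, 0, -0.04, 0, 0.5],
    [0, 0, -0.08, 0, 0.5],
    [0, 0, -0.1, 0, 0.5]
  ]
}}

```text
t: 27.65
ee_pos: [707.5, -47.6, 140.5]
ee_rot: [-1.566, -2.718, 0.003]
ft_force: [1.5, 0.2, -0.8]
width: 0.5
grasp_force: 0.0
```

Emit:
{"method": "inch_along", "body": {
  "ticks": [
    [0, 0, -0.1, 0, 0.5],
    [-0.04, -0.08, -0.04, 0, 0.5],
    [-0.02, -0.09, 0, 0, 0.5],
    [-0.02, -0.09, 0, 0, 0.5],
    [-0.02, -0.09, 0, 0, 0.5],
    [-0.02, -0.09, 0, 0, 0.5],
    [0, 0, 0, 0, 0.5]
  ]
}}

```text
t: 28.35
ee_pos: [545.0, -213.5, 212.3]
ee_rot: [-1.575, -2.717, 0.003]
ft_force: [0.6, 1.1, -0.6]
width: 0.5
grasp_force: 0.0
```

Create chk.py:
```python
from plant import env, viewer, readout
from h import *
from scipy.optimize import least_squares
np.set_printoptions(precision=1,suppress=True)
cs=[viewer.snapshot(n) for n in('top','scene')];ctr=[]
for c in cs:
    h=cv2.cvtColor(c['pixels'],cv2.COLOR_BGR2HSV);m=cv2.inRange(h,(98,70,8),(128,255,255))
    q=proj(c,[645,60,37])[0].astype(int);w=42;k=np.zeros_like(m);k[q[1]-w:q[1]+w,q[0]-w:q[0]+w]=m[q[1]-w:q[1]+w,q[0]-w:q[0]+w]
    o=cv2.convexHull(max(cv2.findContours(k,0,1)[0],key=cv2.contourArea))[:,0].astype(float)
    e=cv2.fitEllipse(np.float32(o));ctr.append(e[0])
    for z in(30,37,50):
        P=plane(c,o,z)[:,:2];f=least_squares(lambda q:np.hypot(*(P-q[:2]).T)-q[2],[*P.mean(0),75],loss='soft_l1');print(z,f.x,np.abs(f.fun).max())
print('rim centre',tri(cs,ctr))
# tilt: fit circle in 3D to both outlines: centre, normal
O=[]
e=[]
for c in cs:
    h=cv2.cvtColor(c['pixels'],cv2.COLOR_BGR2HSV)
    for nm,lo,hi in(('orange',(4,120,60),(20,255,255)),):
        p=proj(c,[[708,-49,52],[748,-118,84]]).astype(int);x0,y0=p.min(0)-12;x1,y1=p.max(0)+12
        b=blob(c,lo,hi,(x0,y0,x1,y1));mm=b.mean(0);v=np.linalg.svd(b-mm)[2][0];t=(b-mm)@v
        E=[b[t<t.min()+1.5].mean(0),b[t>t.max()-1.5].mean(0)];E.sort(key=lambda a:np.linalg.norm(a-q0) if 0 else np.linalg.norm(a-proj(c,[645,60,37])[0]));e.append(E)
print('bar in (36+7)',tri(cs,[e[0][0],e[1][0]]),'bar end (77+7)',tri(cs,[e[0][1],e[1][1]]))
```

```bash
python3 chk.py; python3 look.py
```

```text
30 [644.4  61.5  73.9] 1.3311855786917874
37 [642.6  61.5  73.5] 1.3232661403807526
50 [639.3  61.4  72.7] 1.308571715667128
30 [641.5  64.7  74.2] 1.3009539992349346
37 [643.9  60.6  73.7] 1.2909023405747888
50 [648.3  53.1  72.6] 1.27222653500678
rim centre [643.5  61.8  30.7]
bar in (36+7) [693.9 -27.   43.1] bar end (77+7) [ 746.2 -114.    80.2]
scene copper [(273, 107, 5, 4, 10), (278, 115, 25, 32, 386), (120, 228, 10, 3, 10), (109, 231, 10, 5, 11), (110, 231, 36, 11, 59), (274, 241, 9, 31, 183)]
scene yellow [(308, 127, 16, 11, 111), (219, 140, 62, 47, 1339), (248, 296, 9, 4, 23)]
top copper [(274, 128, 33, 24, 147)]
top yellow [(327, 122, 34, 21, 513), (205, 191, 65, 37, 1925)]
```

Emit:
{"method": "inch_along", "body": {
  "ticks": [
    [0, 0, 0, 0, 0.5],
    [0, 0, 0, 0, 0.5],
    [0, 0, 0, 0, 0.5]
  ]
}}

```text
t: 28.85
ee_pos: [549.0, -209.3, 211.4]
ee_rot: [-1.567, -2.722, -0.0]
ft_force: [-0.4, 0.4, 0.3]
width: 0.505
grasp_force: 0.0
```

```bash
python3 -c "
from plant import env, viewer, readout
print(env.hand_in())"
```

```text
the job is handed in; nothing more can be done
None
```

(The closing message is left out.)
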